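# Unfold the crank and clamp a circuit module

## Task

Unfold the red crank handle of the board holder until it stands fully upright, and only then wind the crank clockwise, keeping the handle upright, until the circuit module is held snugly between the rubber jaw and the steel fence, with a clamping force of about 15 N and never more than 30 N. Let go and leave the handle standing upright, the module clamped and the other things on the bench undisturbed.

Things in the scene. Friction and masses are not known exactly. Their poses are not given: they have to be found in the camera images.
- holder: Grey board holder, base 310 x 130 x 14 mm, bolted down; origin under its middle, x from the blue gear housing (90 x 90 mm, top at 70 mm) towards jaw, module and steel fence, z up. The fence (100 mm wide, top at 62 mm) is locked somewhere in a 16 mm span: its face is 102 to 118 mm from where the jaw's face starts. Its position is not reported and must be felt.
- axle (a point): The crank's vertical turning axis above the middle of the gear housing, at the height (108 mm above the bench) of the folded handle's centre line.
- hinge_pin (a point): Centre of the horizontal hinge pin at the outer end of the crank arm, 75 mm from the axle, 108 mm above the bench. The steel arm (12 mm wide, 8 mm thick, its top 12 mm below the pin) runs from the axle to here, with 18 mm of free air between it and the housing top.
- grip (a point): Point on the handle's centre line 50 mm from the hinge pin, good to grasp. The handle is a red sleeve, 18 mm diameter, 14 to 66 mm from the pin (end cap to 70 mm), spinning freely about its own length, so it can be held while the crank turns. Folded, it lies level over the arm, pointing from the pin to the axle, 3 mm of air under it.
- handle (a joint): Unfolding angle about the hinge pin, rad: 0 flat on the arm, 1.57 fully upright against a stop; the free end swings up and outwards in the arm's vertical plane. Stiff hinge (0.15 N m, 3 N at the grip point): stays where left, but an inward push over 3 N at the grip point folds it again. Must pass 1.48, then stay above 1.40.
- crank (a joint): Crank angle, rad: 0 at the start (arm along -x of the holder), growing clockwise seen from above, up to 3.3. Each rad moves the jaw 15 mm to the fence. Friction 0.45 N m: 6 N along the circle at the handle (3 to 5 N while pausing). Each newton of clamp force adds 0.2 N there (15 N adds 3 N moving, 2 to 2.5 N paused). Stays where left (clamp force eases by under 10 % a second).
- jaw: The moving rubber-faced jaw, 80 mm wide, 25 to 59 mm above the bench. Origin at bench height under the middle of its front face; x points towards the module. The face is sprung at 10 N/mm (up to 6 mm), and the origin moves with the steel behind it.
- module: Circuit module: aluminium case 80 mm long (its x, along the holder), 70 mm wide, 24 mm high, green board on top, 0.2 to 0.35 kg. Origin at the centre of its underside. It lies loose on two rails 22 mm above the bench with free space before and behind it: the jaw first pushes it along the rails until it meets the fence.
- spool: Bystander: solder spool, 56 mm diameter, 32 mm high, origin at the centre of its underside. Leave alone.
- meter: Bystander: grey hand meter, 140 x 75 x 34 mm, origin at the centre of its underside. Leave alone.
- driver: Bystander: screwdriver 170 mm long lying on the bench, under 40 mm high. Leave alone.
- spray: Bystander: blue spray can, 52 mm diameter, 150 mm tall, standing; origin at the centre of its underside. Leave alone.
Mind the look-alikes: they are no part of the job. There is more than one size of the module; the one meant has the size given above.

How it is judged (in metres and radians):
On the way, in this order (a step that is already met when the one before it is completed fails the run):
1. the handle is unfolded fully upright (above 1.48 rad) before the jaw has been wound forward (value of joint handle above 1.48 rad and distance of jaw from where it was at the start of the episode below 0.006 m), for 0.1 s.
2. the module is clamped between jaw and fence (8 N or more) with the handle upright (contact force between jaw and module above 8 N and value of joint handle above 1.4 rad), for 0.2 s.
At the end, for the whole second after the job is handed in: The handle stands upright (above 1.40 rad), the module is at rest, clamped between jaw and fence with 8 to 25 N, the crank is still, and the robot has let go (all of step 2 and contact force between jaw and module below 25 N and linear speed of module below 0.005 m/s and velocity of joint crank between -0.05 and 0.05 rad/s); the robot touches nothing.
It fails at once if the clamp force on the module exceeds 30 N (contact force between jaw and module above 30 N).
It fails at once if the crank is wound (jaw moved over 8 mm) while the handle is not upright (distance of jaw from where it was at the start of the episode above 0.008 m and value of joint handle below 1.4 rad).
It fails at once if a bystander is moved more than 30 mm (distance of any of spool, meter, driver, spray from where it was at the start of the episode above 0.03 m).
It also fails if it takes over 69 s, if anything falls off the work surface, if the arm or the gripper's body presses on something with over 40 N, if the wrist force passes 120 N, or if a joint passes its speed limit or range.

## Robot

A 6-joint arm with a two-finger parallel gripper is mounted at the origin on the work surface. World frame = base frame: x ahead of the robot, y to its left, z up, the work surface at z = 0. Lengths are in mm, angles in degrees, forces in N, time in s.
With the tool pointing down it reaches from about 300 to 850 mm from the base axis. Payload 4.2 kg.
Tool frame: the origin (TCP) lies on the centre line of the jaws, within the pads' length; the fingertips stand 14 mm ahead of it and the grasp point (between the pads) lies 5 mm behind it; x points along the fingers, y is the direction in which the jaws open and shut, and the axes are right-handed (so a half turn about x gives the same grasp; the last joint's range is limited). The gripper opens to 91 mm and grips with 3 to 60 N. Pads are 32 mm wide; open, the fingers measure 118 mm over their backs; the gripper's body (76 mm by 178 mm) begins 60 mm behind the grasp point.
Start: joints at [65.26, 18.312, 89.639, -0, 72.044, -1.146], TCP at [230.153, 526.945, 227.976] pointing down, gripper open.
Joint ranges: [-177.97, 177.97], [-48.28, 115.42], [12.27, 149.76], [-77.06, 257.06], [2.81, 150.46], [-146.56, 146.56]. Speed limits (degrees/s): [147.25, 147.25, 180, 180, 180, 180].

## Interface

Orientations are given as [roll, pitch, yaw] about the fixed x, y, z axes, in that order (R = Rz(yaw) Ry(pitch) Rx(roll)).
In Python, from workcell import readout, optics, env gives the robot as it stands.
- The arm moves only by the shell command python3 -m creep 'ROWS' [OPENING] [FORCE]. ROWS is JSON, a list of rows, each an object with "translation": the shift along the world's x, y, z in cm, a list of three; "delta_rot": the turn, a rotation vector about the world's x, y, z in rad, a list of three. In form: [{"translation": [dx, dy, dz], "delta_rot": [rx, ry, rz]}, ...]. A call has 1 to 5 rows; each row shifts and turns the commanded pose from where the row before left it; what a row does not reach is not made up. A row lasts 1/12 s, in which the tool goes at most 41.7 mm and 7.16 degrees, less where a joint would pass 70% of its speed; a pose out of reach is approached as far as the arm can. A call with a gripper value outside its range is refused whole. OPENING is the gripper's target within -1 to 1 (fully open at 1, half-way at 0, shut at -1), set as the call begins (- or left out, the last holds). The fingers move at their own pace and stop on an object; FORCE is the grip in N (left out, the last holds). Time passes only in rows, so rows that do not move let the fingers close. It gives the time, the measured TCP pose, the force and the opening at its end, in the units of the state.
- readout.state(): the state, without advancing time (a new reading comes with each control period).
- optics.grab_frame(name): name is "side" or "top" or "wrist"; returns (picture, depth): 420x560x3 uint8, red, green, blue; 420x560 float32, mm along the optical axis (not along the pixel's ray), 0 where there is no reading.
- optics.camera_params(name): a dict with "mtx" (3x3 intrinsics, pixels), "R" (3x3) and "t" (3): a world point X has camera coordinates R X + t. Camera axes: x right, y down, z forward; pixel columns grow to the right and rows downward; lengths in mm; the calibration is good to about 2 mm. The wrist camera is an equidistant fisheye: a pixel r from the principal point sees the ray r / f radians off the axis. A picture is of the moment at which its call begins: read the wrist's pose just before it. camera_params takes no time and is no camera call; for the wrist camera it gives the pose at the moment of the call.
- env.job_done(): hands the job in, once; it reports no verdict.
The state is a dict: "time_s": time; "qpos": joint angles; "qvel": joint speeds; "effort": joint torques, N m; "ee_pos": TCP position; "ee_rot": TCP orientation; "force": force on the tool from outside, world axes, zero at the start; "torque": the same for the moment, N m; "gripper_width": finger opening in mm.
Only numpy, scipy, OpenCV 4.12 (cv2) and the standard library are available. Lean on these libraries where they do the work, as an engineer would, in place of code of your own. Each camera call takes 0.05 s, during which the arm holds its last target.

## Working session

There is one attempt and no reset: what is moved stays moved. The work goes in short steps, Python scripts to look and compute and a shell command to move; the robot and the scene stay as the last step left them, time stands still between calls to the robot, and variables do not carry over. Pictures are saved under pics/ and viewed, and the job is handed in when it is done.

```bash
mkdir -p pics; ls; python3 - <<'E'
from workcell import readout, optics
import cv2
print(readout.state())
for n in ["side","top","wrist"]:
    p,d=optics.grab_frame(n); cv2.imwrite(f"pics/{n}0.png",p[:,:,::-1]); 
    import numpy as np; np.save(f"pics/{n}0_d.npy",d)
    c=optics.camera_params(n); print(n,c)
E
```

```text
pics
{'time_s': 0.0, 'qpos': array([ 6.52598407e+01,  1.83496382e+01,  8.97078921e+01, -1.08804676e-03,
        7.20434624e+01, -1.14422285e+00]), 'qvel': array([ 0.02124517,  0.01753222,  0.01264573, -0.08788106,  0.00886832,
        0.11885122]), 'effort': array([-1.80700987e-03, -4.12476611e+01, -2.31970793e+01,  7.22609460e-02,
        4.57970705e-02, -1.23285886e-04]), 'ee_pos': array([229.94524086, 526.48015284, 227.13027205]), 'ee_rot': array([ -90.55736943,   89.899002  , -114.15296955]), 'force': array([ 0.3767913 ,  0.50971415, -0.68832973]), 'torque': array([ 0.03407309, -0.08197877, -0.04086023]), 'gripper_width': 90.9577870234815}
side {'mtx': array([[389.89395165,   0.        , 279.88377461],
       [  0.        , 389.89395165, 202.33907575],
       [  0.        ,   0.        ,   1.        ]]), 'R': array([[ 0.85400856, -0.52024884, -0.00324464],
       [-0.41006617, -0.66927511, -0.61961001],
       [ 0.32017983,  0.53048277, -0.78490312]]), 't': array([-402.58621544,  275.3988283 ,  902.30860718])}
top {'mtx': array([[453.62897162,   0.        , 282.62350486],
       [  0.        , 453.62897162, 203.67297028],
       [  0.        ,   0.        ,   1.        ]]), 'R': array([[-0.02634052, -0.99939542,  0.02269316],
       [-0.98885546,  0.02272175, -0.14713461],
       [ 0.14653002, -0.02631586, -0.98885612]]), 't': array([  28.46899728,  518.78025501, 1137.34582729])}
wrist {'mtx': array([[325.1922621 ,   0.        , 282.57800636],
       [  0.        , 325.1922621 , 211.95730301],
       [  0.        ,   0.        ,   1.        ]]), 'R': array([[ 0.40009378,  0.91647264, -0.00169207],
       [ 0.88889386, -0.38760318,  0.2441956 ],
       [ 0.22314273, -0.09920521, -0.96972452]]), 't': array([-572.6293647 ,  -27.63362402,  391.08231307])}
```

View pics/side0.png

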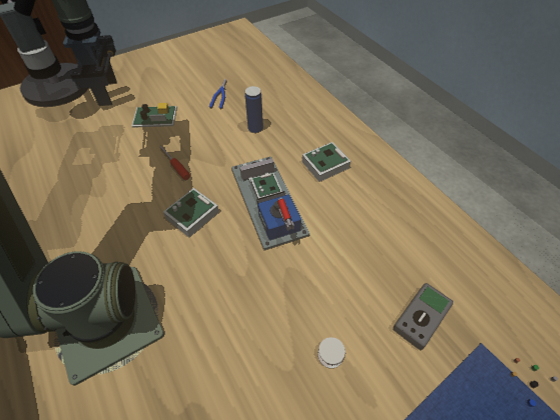

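View pics/top0.png

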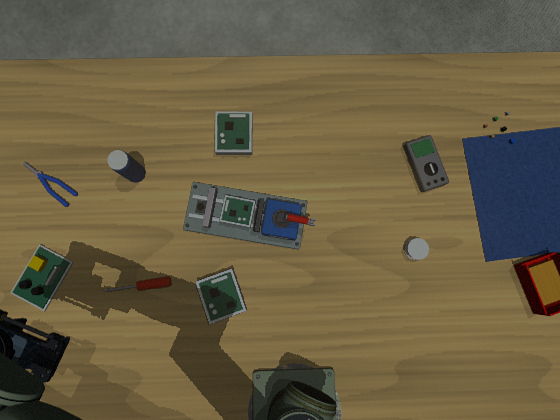

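View pics/wrist0.png

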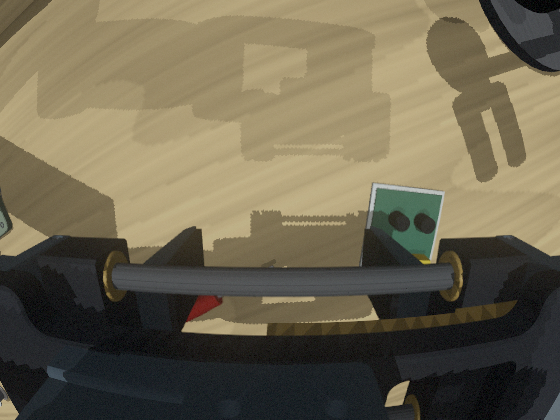

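The top view shows the holder at about (246,214), with its blue housing at (283,217) and the red handle at (298,219). 
- **Red candidates:** handle (298,219), screwdriver (153,284), bin (540,283). The one on the blue housing is the handle. 
- **Board candidates:** (239,210) on the rails in the holder, and loose ones at (233,132), (221,294) and (41,276). The one in the holder is the one meant.

```bash
cat > h.py <<'E'
import numpy as np, cv2
from workcell import readout, optics
def ray(n,u,v,c=None):
    c=c or optics.camera_params(n); K=c["mtx"];R=np.array(c["R"]);t=np.array(c["t"])
    x=(u-K[0,2])/K[0,0]; y=(v-K[1,2])/K[1,1]
    if n=="wrist":
        r=np.hypot(x,y); d=np.array([np.sin(r)*x/max(r,1e-9),np.sin(r)*y/max(r,1e-9),np.cos(r)])
    else: d=np.array([x,y,1.])
    return -R.T@t, R.T@d
def onz(n,u,v,z,c=None):
    o,d=ray(n,u,v,c); return o+d*(z-o[2])/d[2]
def proj(n,X,c=None):
    c=c or optics.camera_params(n);K=c["mtx"];p=np.array(c["R"])@np.array(X)+c["t"]
    if n=="wrist":
        r=np.arctan2(np.hypot(p[0],p[1]),p[2]);h=np.hypot(p[0],p[1]);return np.array([K[0,2]+K[0,0]*r*p[0]/h,K[1,2]+K[1,1]*r*p[1]/h])
    return (K@(p/p[2]))[:2]
E
python3 - <<'E'
from h import *
p=cv2.imread("pics/top0.png"); q=cv2.imread("pics/side0.png")
a=cv2.resize(p[165:265,170:330],(800,500),interpolation=cv2.INTER_CUBIC); cv2.imwrite("pics/c_top.png",a)
a=cv2.resize(q[150:255,220:320],(571,600),interpolation=cv2.INTER_CUBIC); cv2.imwrite("pics/c_side.png",a)
for n,im,box in [("top",p,(170,165,330,265)),("side",q,(220,150,320,255))]:
    h=cv2.cvtColor(im,cv2.COLOR_BGR2HSV)
    red=((h[...,0]<8)|(h[...,0]>172))&(h[...,1]>150)&(h[...,2]>60)
    blue=(h[...,0]>100)&(h[...,0]<130)&(h[...,1]>120)
    for nm,m in [("red",red),("blue",blue)]:
        mm=np.zeros_like(m);x0,y0,x1,y1=box;mm[y0:y1,x0:x1]=m[y0:y1,x0:x1]
        pts=np.argwhere(mm)[:,::-1].astype(np.float32)
        r=cv2.minAreaRect(pts);print(n,nm,len(pts),r,cv2.boxPoints(r).tolist())
        zz=106 if nm=="red" else 70
        print([onz(n,*b,zz).round(1).tolist() for b in cv2.boxPoints(r)])
E
```

```text
top red 141 ((297.3846130371094, 218.576904296875), (20.19995880126953, 6.864063739776611), 11.309932708740234) [[286.8077087402344, 219.96151733398438], [288.1538391113281, 213.23074340820312], [307.9615173339844, 217.19229125976562], [306.6153869628906, 223.92306518554688]]
[[469.1, 8.4, 106.0], [485.4, 4.6, 106.0], [474.6, -43.3, 106.0], [458.3, -39.4, 106.0]]
top blue 860 ((281.2162170410156, 218.70269775390625), (35.1813850402832, 35.1813850402832), 9.462322235107422) [[260.97296142578125, 233.1621551513672], [266.75677490234375, 198.45945739746094], [301.45947265625, 204.2432403564453], [295.6756591796875, 238.94593811035156]]
[[441.5, 72.4, 70.0], [528.8, 56.2, 70.0], [512.0, -30.9, 70.0], [425.0, -13.7, 70.0]]
side red 124 ((283.77587890625, 208.68968200683594), (20.055097579956055, 6.499336242675781), 68.19859313964844) [[277.03448486328125, 200.5862274169922], [283.0689697265625, 198.1724395751953], [290.51727294921875, 216.7931365966797], [284.4827880859375, 219.20692443847656]]
[[479.4, 26.3, 106.0], [496.5, 25.0, 106.0], [481.3, -34.4, 106.0], [464.9, -32.9, 106.0]]
side blue 504 ((278.9027099609375, 211.18377685546875), (27.49703025817871, 35.7314338684082), 72.89727020263672) [[257.7837829589844, 203.2972869873047], [291.9351501464844, 192.78916931152344], [300.0216369628906, 219.0702667236328], [265.8702697753906, 229.57838439941406]]
[[445.9, 69.7, 70.0], [541.9, 53.0, 70.0], [512.8, -31.3, 70.0], [422.2, -13.8, 70.0]]
```

View pics/c_top.png

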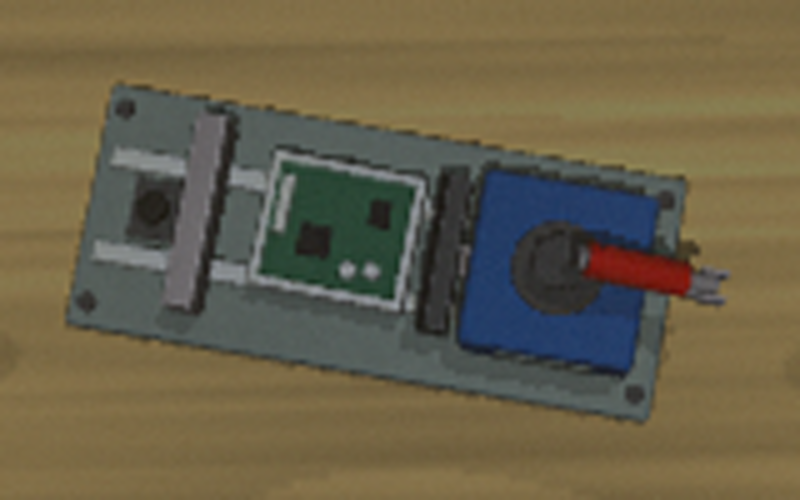

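View pics/c_side.png

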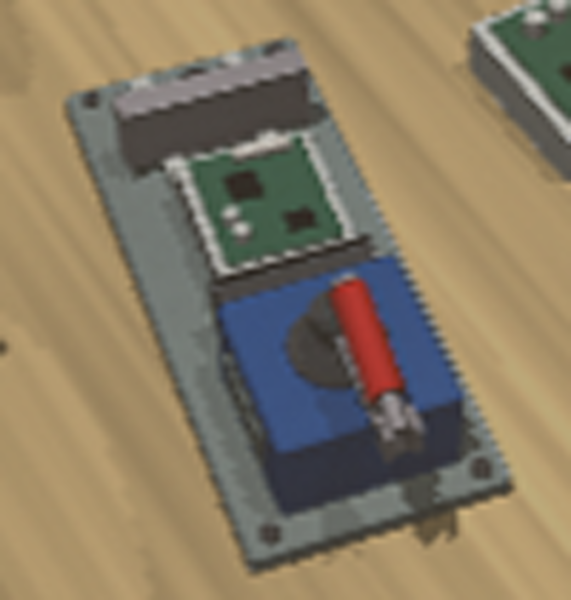

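The close crops confirm the choice: the red sleeve lies over the blue housing, the bare hinge clevis is at crop (705,285), and the module sits on the rails. Next I compute the holder's frame from the base corners.

```bash
python3 - <<'E'
from h import *
C=[onz("top",170+u/5-.4,165+v/5-.4,14) for u,v in [(115,85),(685,180),(650,420),(68,325)]]
C=np.array(C);print(C.round(1))
S=[onz("side",220+u/5.71-.4,150+v/5.71-.4,14) for u,v in [(68,100),(292,40),(511,488),(252,568)]]
S=np.array(S);print(S.round(1)); print("side len", np.linalg.norm(S[1]-S[2]),np.linalg.norm(S[0]-S[3]),np.linalg.norm(S[0]-S[1]))
print("top len",np.linalg.norm(C[0]-C[1]),np.linalg.norm(C[2]-C[3]),np.linalg.norm(C[0]-C[3]),np.linalg.norm(C[1]-C[2]))
for ctr,x in [(C.mean(0),(C[0]+C[3]-C[1]-C[2])),(S.mean(0),S[0]+S[1]-S[2]-S[3])]:
    print(ctr, np.degrees(np.arctan2(x[1],x[0])))
# pin & free end, handle
o={}
for nm,t,s in [("freeend",(582,257),(343,283)),("sleeve_low",(690,280),(390,395)),("pinend",(718,286),(402,432))]:
    P=[];
    a=ray("top",170+t[0]/5-.4,165+t[1]/5-.4); b=ray("side",220+s[0]/5.71-.4,150+s[1]/5.71-.4)
    A=np.stack([a[1],-b[1]],1);k=np.linalg.lstsq(A,b[0]-a[0],rcond=None)[0]
    print(nm,(a[0]+k[0]*a[1]).round(1),(b[0]+k[1]*b[1]).round(1),onz("top",170+t[0]/5-.4,165+t[1]/5-.4,110).round(1),onz("side",220+s[0]/5.71-.4,150+s[1]/5.71-.4,110).round(1))
B=[onz("top",170+u/5-.4,165+v/5-.4,70) for u,v in [(487,165),(660,197),(632,372),(458,343)]]
print(np.array(B).round(1),np.mean(B,0))
D=np.load("pics/top0_d.npy");print(D[218,297],D[222,285])
E
```

```text
[[587.5 252.2  14. ]
 [529.7 -48.7  14. ]
 [403.4 -26.1  14. ]
 [460.5 276.3  14. ]]
[[465.7 273.2  14. ]
 [590.1 249.5  14. ]
 [528.6 -54.7  14. ]
 [404.7 -29.5  14. ]]
side len 310.35423843751545 308.78639835400975 126.6881948543232
top len 306.4529116649091 307.7344732973983 129.3173592158556 128.24028363644288
[495.27436595 113.39190406  14.        ] 79.21608089471756
[497.29156224 109.61864721  14.        ] 78.5908968458756
freeend [475.9  10.9 129.8] [477.5  10.2 130. ] [478.3  10.2 110. ] [485.8  24.  110. ]
sleeve_low [465.2 -41.3 116.2] [468.5 -42.6 116.7] [465.9 -41.8 110. ] [471.1 -38.6 110. ]
pinend [462.8 -55.4 108.2] [465.8 -56.6 108.6] [462.6 -55.3 110. ] [465.2 -57.5 110. ]
[[531.   55.5  70. ]
 [512.7 -31.3  70. ]
 [424.8 -14.5  70. ]
 [441.4  71.9  70. ]] [477.47187234  20.39889546  70.        ]
1081.922 1130.818
```

```bash
python3 - <<'E'
from h import *
from scipy.spatial.transform import Rotation as Ro
s=readout.state()
R=Ro.from_euler("xyz",s["ee_rot"],degrees=True).as_matrix();print(R.round(3))
print("tool y yaw",np.degrees(np.arctan2(R[1,1],R[0,1])))
# depth points of red pixels in top and side
for n in ["top","side"]:
    im=cv2.imread(f"pics/{n}0.png");D=np.load(f"pics/{n}0_d.npy");h=cv2.cvtColor(im,cv2.COLOR_BGR2HSV)
    red=((h[...,0]<8)|(h[...,0]>172))&(h[...,1]>150)&(h[...,2]>60)
    x0,y0,x1,y1=(170,165,330,265) if n=="top" else (220,150,320,255)
    P=[]
    for v in range(y0,y1):
        for u in range(x0,x1):
            if red[v,u] and D[v,u]>0:
                o,d=ray(n,u,v); d=d/(np.array(optics.camera_params(n)["R"])@d)[2]; P.append(o+d*D[v,u])
    P=np.array(P); P=P[np.argsort(P[:,1])]
    for k in np.array_split(P,6): print(n,np.median(k,0).round(1))
for nm,px,z in [("spray top",(120,160),150)]: print(nm,onz("top",*px,z))
ex=np.array([np.cos(np.radians(78.9)),np.sin(np.radians(78.9)),0]);ax=np.array([496.3,111.5,108])-93*ex
pin=ax-75*ex;print(ax,pin,pin+50*ex)
for a in (0,15,30):
    g=pin+70*(np.cos(np.radians(a))*ex+np.sin(np.radians(a))*np.array([0,0,1]));print(a,proj("top",g),proj("side",g))
print("pin",proj("top",pin),proj("side",pin))
E
```

```text
[[-0.001  0.4    0.916]
 [-0.001  0.916 -0.4  ]
 [-1.    -0.001 -0.   ]]
tool y yaw 66.40437866011827
top [466.1 -35.9 120.8]
top [466.  -27.5 124.3]
top [469.4 -19.9 126.3]
top [470.3 -10.7 128.4]
top [470.7  -3.3 131.6]
top [472.2   4.  135.1]
side [468.  -38.6 120.7]
side [469.3 -29.9 123.7]
side [470.5 -22.3 127.3]
side [472.5 -13.6 128.7]
side [473.9  -5.6 132.1]
side [473.6   1.8 133.7]
spray top [615.52607266 399.02752639 150.        ]
[478.39545711  20.23978225 108.        ] [463.95630962 -53.35716755 108.        ] [473.58240795  -4.29253435 108.        ]
0 [283.8687976  216.50782137] [278.61590403 203.31115577]
15 [285.04735798 215.77101737] [278.90580549 199.49210777]
30 [288.18343535 215.40360917] [279.86324395 197.24809774]
pin [312.32714722 221.36205574] [288.63347915 224.76472846]
```

```bash
python3 -m creep '[{"translation":[1.62,-3.56,0],"delta_rot":[0,0,-0.09]},{"translation":[1.62,-3.56,0],"delta_rot":[0,0,-0.09]},{"translation":[1.62,-3.56,0],"delta_rot":[0,0,-0.09]},{"translation":[1.62,-3.56,0],"delta_rot":[0,0,-0.09]},{"translation":[1.62,-3.56,0],"delta_rot":[0,0,-0.09]}]' 1 10
python3 -m creep '[{"translation":[1.62,-3.56,0],"delta_rot":[0,0,-0.09]},{"translation":[1.62,-3.56,0],"delta_rot":[0,0,-0.09]},{"translation":[1.62,-3.56,0],"delta_rot":[0,0,-0.09]},{"translation":[1.62,-3.56,0],"delta_rot":[0,0,-0.09]},{"translation":[1.62,-3.56,0],"delta_rot":[0,0,-0.09]}]'
python3 -m creep '[{"translation":[1.62,-3.56,0],"delta_rot":[0,0,-0.09]},{"translation":[1.62,-3.56,0],"delta_rot":[0,0,-0.09]},{"translation":[1.62,-3.56,0],"delta_rot":[0,0,-0.09]},{"translation":[1.62,-3.56,0],"delta_rot":[0,0,-0.09]},{"translation":[1.62,-3.56,0],"delta_rot":[0,0,-0.09]}]'
python3 -m creep '[{"translation":[0,0,0],"delta_rot":[0,0,0]},{"translation":[0,0,0],"delta_rot":[0,0,0]}]'
python3 - <<'E'
from h import *
from scipy.spatial.transform import Rotation as Ro
s=readout.state();print(s["qpos"])
R=Ro.from_euler("xyz",s["ee_rot"],degrees=True).as_matrix();print(R.round(3),np.degrees(np.arctan2(R[1,1],R[0,1])))
c=optics.camera_params("wrist");p,d=optics.grab_frame("wrist");cv2.imwrite("pics/w1.png",p[:,:,::-1]);np.save("pics/w1_d.npy",d)
import pickle;pickle.dump(c,open("pics/w1.pkl","wb"))
E
```

```text
time_s: 0.57
ee_pos: [311.3, 347.1, 227.7]
ee_rot: [-61.1, 90.0, -110.6]
force: [0.7, -0.1, -0.0]
gripper_width: 91.4
time_s: 0.98
ee_pos: [392.3, 169.1, 228.0]
ee_rot: [96.5, 90.0, 21.1]
force: [1.0, 0.3, 0.1]
gripper_width: 91.2
time_s: 1.4
ee_pos: [473.4, -9.0, 227.9]
ee_rot: [178.6, 90.0, 77.4]
force: [1.0, 0.2, -0.4]
gripper_width: 91.2
time_s: 1.57
ee_pos: [473.4, -8.6, 227.5]
ee_rot: [-93.5, 89.9, 165.4]
force: [-0.6, 0.1, -0.9]
gripper_width: 91.3
[-2.44273569e+00  9.18649145e+00  1.02172838e+02  1.27127446e-02
  6.86955590e+01  8.69349360e+00]
[[-0.001  0.981 -0.193]
 [ 0.    -0.193 -0.981]
 [-1.    -0.001 -0.   ]] -11.14085213013372
```

View pics/w1.png

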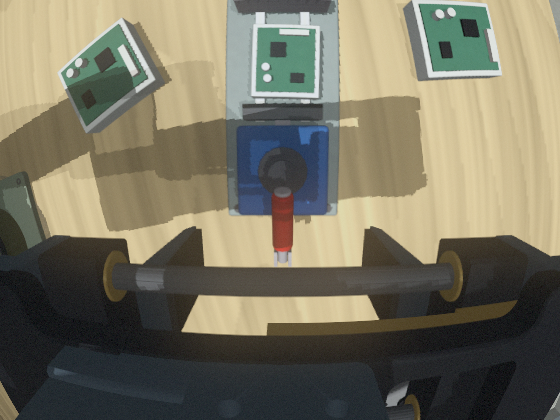

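The wrist view shows the handle at about (283,220), with the pin clevis at (283,257). Handle and holder both line up with the gripper's centre column (282.6). I check the lateral offset from the pixels.

```bash
python3 - <<'E'
from h import *
import pickle
c=pickle.load(open("pics/w1.pkl","rb"));im=cv2.imread("pics/w1.png");h=cv2.cvtColor(im,cv2.COLOR_BGR2HSV)
red=((h[...,0]<8)|(h[...,0]>172))&(h[...,1]>150)&(h[...,2]>50)
D=np.load("pics/w1_d.npy")
ex=np.array([np.cos(np.radians(78.9)),np.sin(np.radians(78.9)),0]);ey=np.array([-ex[1],ex[0],0]);ax=np.array([478.4,20.2,108])
for v in range(188,250,8):
    us=np.where(red[v,250:320])[0]+250
    if len(us)==0: continue
    u=us.mean();o,d=ray("wrist",u,v,c);dd=(np.array(c["R"])@d)[2];X=o+d*D[v,int(u)]/dd
    print(v,us.min(),us.max(),X.round(1),"along",round((X-ax)@ex,1),"lat",round((X-ax)@ey,1),"lat vs tcp",round((X-np.array([473.4,-8.6,0]))@ey,1))
print("clevis",onz("wrist",283,263,108,c).round(1))
E
```

```text
196 290 292 [482.4   5.9 130.6] along -13.3 lat -6.6 lat vs tcp -6.0
204 275 289 [474.6   1.9 135.7] along -18.7 lat 0.2 lat vs tcp 0.8
212 273 290 [472.8  -5.3 132. ] along -26.1 lat 0.6 lat vs tcp 1.2
220 277 292 [473.3 -12.7 130.5] along -33.2 lat -1.3 lat vs tcp -0.6
228 275 290 [470.5 -19.3 129.8] along -40.2 lat 0.2 lat vs tcp 0.8
236 274 290 [468.9 -27.  126.8] along -48.2 lat 0.2 lat vs tcp 0.9
244 275 291 [467.6 -35.1 123.9] along -56.3 lat -0.0 lat vs tcp 0.6
clevis [463.1 -59.1 108. ]
```

```bash
python3 -m creep '[{"translation":[0,0.05,-2.5],"delta_rot":[0,0,0]},{"translation":[0,0.05,-2.5],"delta_rot":[0,0,0]},{"translation":[0,0.05,-2.5],"delta_rot":[0,0,0]},{"translation":[0,0.05,-2],"delta_rot":[0,0,0]},{"translation":[0,0.05,-1.5],"delta_rot":[0,0,0]}]' 1 10
python3 -m creep '[{"translation":[0,0,0],"delta_rot":[0,0,0]},{"translation":[0,0,0],"delta_rot":[0,0,0]},{"translation":[0,0,0],"delta_rot":[0,0,0]}]' -1 10
python3 -m creep '[{"translation":[0,0,0],"delta_rot":[0,0,0]},{"translation":[0,0,0],"delta_rot":[0,0,0]},{"translation":[0,0,0],"delta_rot":[0,0,0]},{"translation":[0,0,0],"delta_rot":[0,0,0]}]'
```

```text
time_s: 2.03
ee_pos: [471.3, -2.8, 116.3]
ee_rot: [-88.0, 89.8, 171.2]
force: [-0.7, 0.1, 0.1]
gripper_width: 91.3
time_s: 2.28
ee_pos: [473.6, -3.7, 119.0]
ee_rot: [102.1, 89.9, 1.3]
force: [0.1, 0.1, -0.6]
gripper_width: 74.1
time_s: 2.62
ee_pos: [473.4, -4.6, 118.5]
ee_rot: [98.8, 89.9, -2.2]
force: [1.0, 0.1, -0.4]
gripper_width: 47.5
```

```bash
python3 -m creep '[{"translation":[0,0,0],"delta_rot":[0,0,0]},{"translation":[0,0,0],"delta_rot":[0,0,0]},{"translation":[0,0,0],"delta_rot":[0,0,0]},{"translation":[0,0,0],"delta_rot":[0,0,0]},{"translation":[0,0,0],"delta_rot":[0,0,0]}]'
python3 -m creep '[{"translation":[0,0,0],"delta_rot":[0,0,0]},{"translation":[0,0,0],"delta_rot":[0,0,0]},{"translation":[0,0,0],"delta_rot":[0,0,0]}]'
```

```text
time_s: 3.03
ee_pos: [473.8, -4.7, 118.1]
ee_rot: [92.4, 89.9, -8.5]
force: [1.7, 0.1, -1.3]
gripper_width: 17.8
time_s: 3.28
ee_pos: [473.8, -4.7, 118.1]
ee_rot: [89.7, 89.9, -11.2]
force: [2.0, -1.1, -2.6]
gripper_width: 17.2
```

```bash
python3 -m creep '[{"translation":[-0.05,-0.26,0.70],"delta_rot":[0,0,0]},{"translation":[-0.07,-0.34,0.63],"delta_rot":[0,0,0]},{"translation":[-0.08,-0.43,0.58],"delta_rot":[0,0,0]},{"translation":[-0.10,-0.50,0.51],"delta_rot":[0,0,0]},{"translation":[-0.11,-0.57,0.44],"delta_rot":[0,0,0]}]'
python3 -m creep '[{"translation":[0,0,0],"delta_rot":[0,0,0]}]'
python3 - <<'E'
from h import *
s=readout.state();print(s["force"],s["torque"])
p,d=optics.grab_frame("side");cv2.imwrite("pics/s2.png",cv2.resize(p[150:255,220:320,::-1],(571,600),interpolation=cv2.INTER_CUBIC))
E
```

```text
time_s: 3.7
ee_pos: [469.8, -24.9, 147.4]
ee_rot: [146.8, 89.8, 45.8]
force: [4.8, 3.6, -2.7]
gripper_width: 17.6
time_s: 3.78
ee_pos: [469.7, -25.7, 147.9]
ee_rot: [124.5, 89.8, 23.5]
force: [3.0, 2.9, 3.9]
gripper_width: 17.8
[3.019629   2.90557592 3.86904712] [ 0.27715259 -0.44258705 -0.02831333]
```

View pics/s2.png

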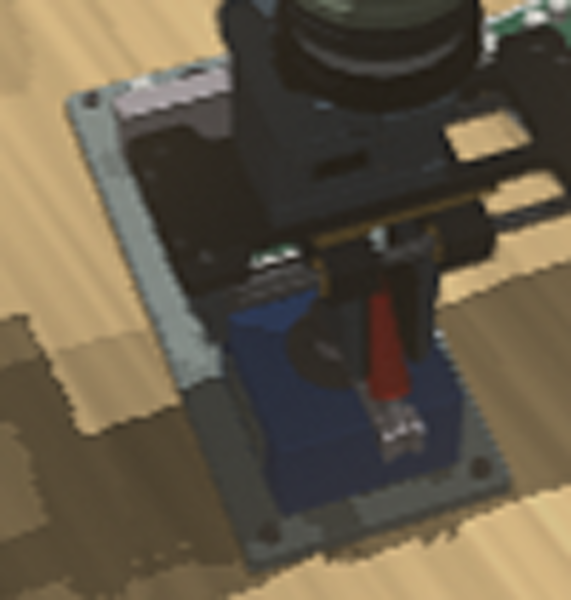

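The side view shows the sleeve between the fingers at about (385,340), tilting up. I carry on along the arc.

```bash
python3 -m creep '[{"translation":[-0.11,-0.62,0.35],"delta_rot":[0,0,0]},{"translation":[-0.12,-0.67,0.26],"delta_rot":[0,0,0]},{"translation":[-0.13,-0.70,0.17],"delta_rot":[0,0,0]},{"translation":[-0.13,-0.71,0.06],"delta_rot":[0,0,0]},{"translation":[-0.07,-0.35,0],"delta_rot":[0,0,0]}]'
python3 -m creep '[{"translation":[-0.02,-0.1,0],"delta_rot":[0,0,0]}]'
python3 - <<'E'
from h import *
s=readout.state();print(s["force"],s["torque"])
for n in ("side","top"):
    p,d=optics.grab_frame(n);b=(slice(130,245),slice(220,320)) if n=="side" else (slice(165,265),slice(170,330))
    cv2.imwrite(f"pics/{n}3.png",cv2.resize(p[b][...,::-1],None,fx=5,fy=5,interpolation=cv2.INTER_CUBIC))
E
```

```text
time_s: 4.25
ee_pos: [464.1, -55.0, 156.4]
ee_rot: [152.5, 89.8, 51.4]
force: [1.9, 6.5, 7.6]
gripper_width: 17.3
time_s: 4.33
ee_pos: [463.9, -56.0, 156.4]
ee_rot: [151.6, 89.8, 50.6]
force: [2.0, 6.4, 7.2]
gripper_width: 17.5
[2.00317948 6.43178636 7.22804778] [ 1.25182834 -0.36249191 -0.03907639]
```

View pics/side3.png

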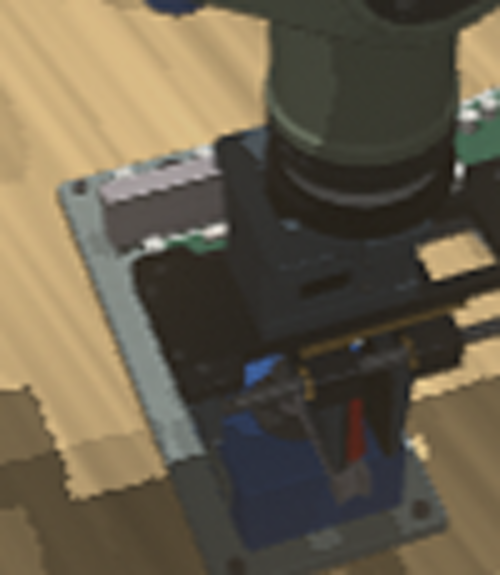

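```bash
for i in 1; do python3 -m creep '[{"translation":[-0.03,-0.15,0.1],"delta_rot":[0,0,0]},{"translation":[0,0,0],"delta_rot":[0,0,0]}]'; done
python3 -m creep '[{"translation":[-0.03,-0.15,0.1],"delta_rot":[0,0,0]},{"translation":[0,0,0],"delta_rot":[0,0,0]}]'
```

```text
time_s: 4.6
ee_pos: [463.5, -57.7, 156.8]
ee_rot: [146.3, 89.8, 45.3]
force: [3.5, 4.5, 3.7]
gripper_width: 17.6
time_s: 4.77
ee_pos: [463.0, -59.4, 157.3]
ee_rot: [149.5, 89.9, 48.5]
force: [2.7, 3.6, 0.5]
gripper_width: 17.5
```

```bash
python3 -m creep '[{"translation":[-0.03,-0.15,0],"delta_rot":[0,0,0]},{"translation":[0,0,0],"delta_rot":[0,0,0]}]'
python3 -m creep '[{"translation":[-0.03,-0.15,0],"delta_rot":[0,0,0]},{"translation":[0,0,0],"delta_rot":[0,0,0]}]'
python3 - <<'E'
from h import *
import pickle
c=optics.camera_params("wrist")
for n in ("side","wrist"):
    p,d=optics.grab_frame(n);b=(slice(130,245),slice(220,320)) if n=="side" else (slice(150,400),slice(180,380))
    f=5 if n=="side" else 2.4
    cv2.imwrite(f"pics/{n}4.png",cv2.resize(p[b][...,::-1],None,fx=f,fy=f,interpolation=cv2.INTER_CUBIC))
E
```

```text
time_s: 4.93
ee_pos: [462.8, -60.7, 157.4]
ee_rot: [154.9, 89.9, 53.9]
force: [3.7, 4.1, 0.3]
gripper_width: 17.5
time_s: 5.1
ee_pos: [462.6, -62.1, 157.5]
ee_rot: [153.4, 89.8, 52.4]
force: [3.7, 3.6, 0.5]
gripper_width: 17.8
```

View pics/side4.png

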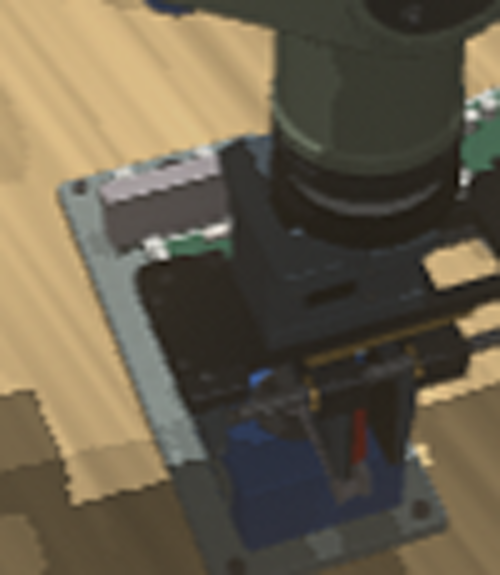

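View pics/wrist4.png

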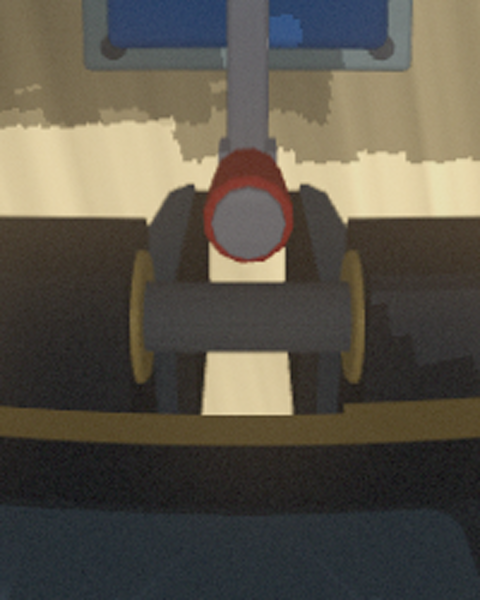

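```bash
python3 - <<'E'
from h import *
ex=np.array([np.cos(np.radians(78.9)),np.sin(np.radians(78.9)),0])
ax=np.array([478.4,20.2,108])
s=readout.state();print(s["ee_pos"],(s["ee_pos"]-ax)@ex)
for z in (172,178): 
    X=onz("wrist",283.3,243.75,z);print(X,(X-ax)@ex)
print("arm/clevis", proj("wrist",ax-75*ex), proj("wrist",ax-75*ex+[0,0,70]))
c=optics.camera_params("wrist");print("cam",-np.array(c["R"]).T@c["t"])
E
```

```text
[462.56671905 -62.10110888 157.48823088] -83.80972876367447
[465.22793536 -46.78820237 172.        ] -68.27094335059354
[465.61658524 -44.6827563  178.        ] -66.13006092967859
arm/clevis [283.02386205 220.81487439] [283.36124178 261.98641941]
cam [474.51349947   3.51479737 315.35109446]
```

The wrist view shows the end cap at crop (248,225), full-frame (283,244). If the handle were upright it would be at row 262. So it is roughly 7° short and has slipped to the pads' inner edge. I loosen, re-centre and grip harder.

```bash
python3 -m creep '[{"translation":[0,0,0],"delta_rot":[0,0,0]},{"translation":[0,0,0],"delta_rot":[0,0,0]},{"translation":[0.13,0.65,0],"delta_rot":[0,0,0]},{"translation":[0.13,0.65,0],"delta_rot":[0,0,0]}]' -0.4 10
python3 -m creep '[{"translation":[0,0,0],"delta_rot":[0,0,0]},{"translation":[0,0,0],"delta_rot":[0,0,0]},{"translation":[0,0,0],"delta_rot":[0,0,0]},{"translation":[0,0,0],"delta_rot":[0,0,0]}]' -1 30
python3 -m creep '[{"translation":[-0.04,-0.2,0],"delta_rot":[0,0,0]},{"translation":[-0.04,-0.2,0],"delta_rot":[0,0,0]},{"translation":[0,0,0],"delta_rot":[0,0,0]}]' 
python3 -m creep '[{"translation":[-0.04,-0.2,0],"delta_rot":[0,0,0]},{"translation":[0,0,0],"delta_rot":[0,0,0]}]'
```

```text
time_s: 5.53
ee_pos: [463.9, -49.9, 156.7]
ee_rot: [-76.2, 89.9, -177.2]
force: [0.4, -0.1, 0.5]
gripper_width: 27.1
time_s: 5.87
ee_pos: [465.0, -49.8, 156.9]
ee_rot: [137.7, 89.9, 36.7]
force: [2.0, 1.1, -3.1]
gripper_width: 17.2
time_s: 6.12
ee_pos: [464.6, -52.3, 157.1]
ee_rot: [170.2, 89.7, 69.1]
force: [3.3, 8.1, -0.9]
gripper_width: 17.2
time_s: 6.28
ee_pos: [464.2, -54.2, 157.2]
ee_rot: [168.6, 89.7, 67.6]
force: [3.3, 8.3, -0.8]
gripper_width: 17.2
```

```bash
python3 -m creep '[{"translation":[-0.04,-0.2,0],"delta_rot":[0,0,0]},{"translation":[-0.04,-0.2,0],"delta_rot":[0,0,0]},{"translation":[0,0,0],"delta_rot":[0,0,0]}]'
python3 - <<'E'
from h import *
im=optics.grab_frame("wrist")[0][...,::-1]
cv2.imwrite("pics/wrist5.png",cv2.resize(im[150:400,180:380],None,fx=2.4,fy=2.4,interpolation=cv2.INTER_CUBIC))
ex=np.array([np.cos(np.radians(78.9)),np.sin(np.radians(78.9)),0]);ax=np.array([478.4,20.2,108])
s=readout.state();print(s["force"],s["torque"],(s["ee_pos"]-ax)@ex)
print("pred pin/cap", proj("wrist",ax-75*ex), proj("wrist",ax-75*ex+[0,0,70]),proj("wrist",ax-66.5*ex+[0,0,70]))
E
```

```text
time_s: 6.53
ee_pos: [463.4, -58.2, 157.3]
ee_rot: [168.2, 89.7, 67.1]
force: [2.7, 8.2, -0.1]
gripper_width: 17.5
[3.96018168 7.5360374  0.01286574] [ 1.60482318 -0.44980368  0.03603899] -79.77906982433247
pred pin/cap [282.86088913 226.96022823] [283.11374714 270.08620778] [283.13739478 252.93961417]
```

View pics/wrist5.png

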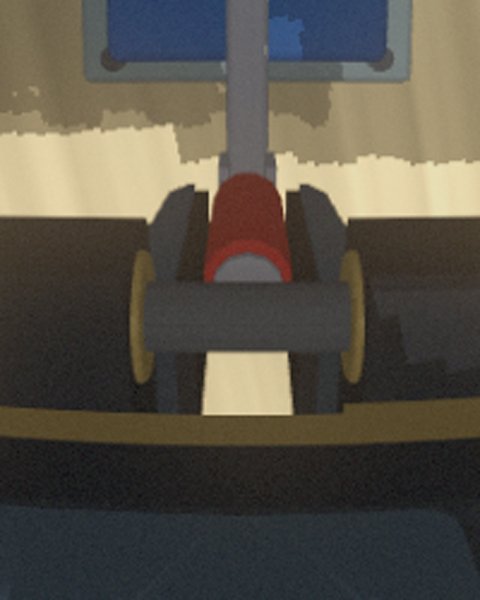

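```bash
python3 -m creep '[{"translation":[-0.04,-0.2,0],"delta_rot":[0,0,0]},{"translation":[0,0,0],"delta_rot":[0,0,0]}]'
python3 -m creep '[{"translation":[-0.04,-0.2,0],"delta_rot":[0,0,0]},{"translation":[0,0,0],"delta_rot":[0,0,0]}]'
```

```text
time_s: 6.75
ee_pos: [463.2, -59.6, 157.3]
ee_rot: [169.7, 89.6, 68.6]
force: [3.1, 11.6, -0.1]
gripper_width: 17.1
time_s: 6.92
ee_pos: [463.0, -60.0, 157.2]
ee_rot: [174.1, 89.4, 72.9]
force: [5.0, 16.2, -0.2]
gripper_width: 17.1
```

The force rose from 8 to 16 N with the tool held back, so the handle is at its stop. I open to a slot and look for the handle's exact position.

```bash
python3 -m creep '[{"translation":[0.06,0.3,0],"delta_rot":[0,0,0]},{"translation":[0,0,0],"delta_rot":[0,0,0]}]' 
python3 -m creep '[{"translation":[0,0,0],"delta_rot":[0,0,0]},{"translation":[0,0,0],"delta_rot":[0,0,0]},{"translation":[0.12,0.6,0],"delta_rot":[0,0,0]},{"translation":[0,0,0],"delta_rot":[0,0,0]}]' -0.4 10
python3 - <<'E'
from h import *
s=readout.state();print(s["ee_pos"],s["force"])
c=optics.camera_params("wrist");ps=[]
im=optics.grab_frame("wrist")[0][...,::-1]
cv2.imwrite("pics/wrist6.png",cv2.resize(im[150:400,180:380],None,fx=2.4,fy=2.4,interpolation=cv2.INTER_CUBIC))
ex=np.array([np.cos(np.radians(78.9)),np.sin(np.radians(78.9)),0]);ax=np.array([478.4,20.2,108])
print("pred pin/cap", proj("wrist",ax-75*ex,c), proj("wrist",ax-75*ex+[0,0,70],c))
import pickle;pickle.dump(c,open("pics/w6.pkl","wb"))
E
```

```text
time_s: 7.08
ee_pos: [463.2, -59.3, 157.3]
ee_rot: [164.1, 89.8, 63.1]
force: [3.9, 7.2, -0.0]
gripper_width: 17.0
time_s: 7.42
ee_pos: [463.5, -54.7, 156.9]
ee_rot: [-85.6, 90.0, 173.4]
force: [0.4, -0.9, 0.0]
gripper_width: 27.3
[463.48581786 -54.74407717 156.92885669] [ 0.36990404 -0.93716282  0.04636528]
pred pin/cap [283.93261315 231.60114316] [284.41177579 277.2360029 ]
```

View pics/wrist6.png

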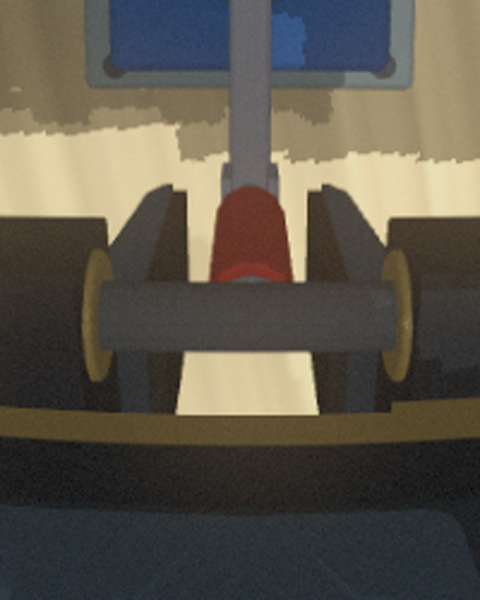

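The cap's inner rim is at crop y≈263, against a predicted ≈265 for a handle standing vertically over the pin, so the handle is upright. Before winding, I get a rough estimate of the fence distance from the first top picture.

```bash
python3 - <<'E'
from h import *
p=cv2.imread("pics/top0.png")
c=cv2.resize(p[180:240,185:275],(800,533),interpolation=cv2.INTER_CUBIC);cv2.imwrite("pics/c2.png",c)
E
```

```text
(no output)
```

View pics/c2.png

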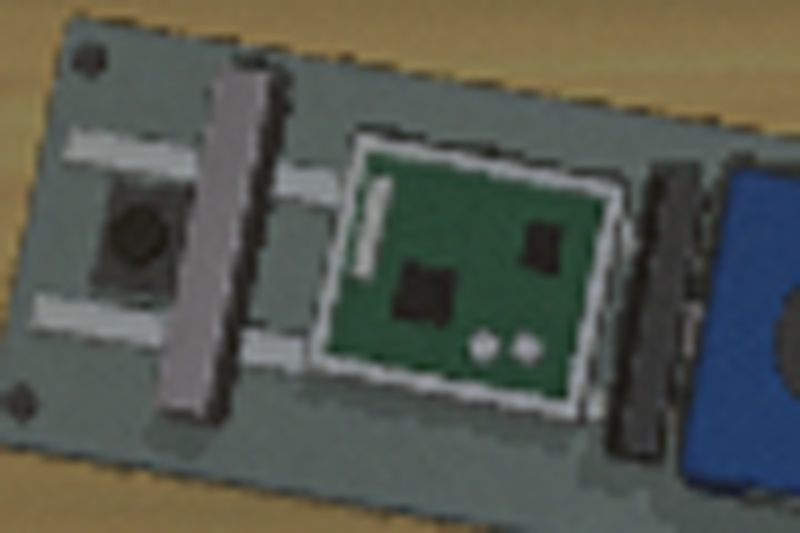

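```bash
python3 - <<'E'
from h import *
ex=np.array([np.cos(np.radians(78.9)),np.sin(np.radians(78.9)),0]);ax=np.array([478.4,20.2,108])
f=lambda u,v,z: (onz("top",185+u/8.89-.45,180+v/8.89-.45,z)-ax)@ex
print("fence",f(241,244,62),"jaw",f(630,310,59),f(640,310,59),"mod far",f(338,250,46),"mod near",f(600,300,46))
# table of circle waypoints
for psi in range(0,156,5):
    a=np.radians(258.9-psi); print(psi,(ax+76*np.array([np.cos(a),np.sin(a),0])).round(1)[:2],end="; ")
E
```

```text
fence 178.64330398363364 jaw 66.69734824176074 63.893315531843974 mod far 153.35502678949274 mod near 76.46786610211915
0 [463.8 -54.4]; 5 [457.3 -52.8]; 10 [451.  -50.7]; 15 [445.  -48.1]; 20 [439.1 -44.9]; 25 [433.6 -41.2]; 30 [428.4 -37.1]; 35 [423.6 -32.5]; 40 [419.3 -27.5]; 45 [415.3 -22.2]; 50 [411.9 -16.5]; 55 [408.9 -10.6]; 60 [406.5  -4.4]; 65 [404.6   1.9]; 70 [403.3   8.4]; 75 [402.6  15. ]; 80 [402.4  21.7]; 85 [402.8  28.3]; 90 [403.8  34.8]; 95 [405.4  41.3]; 100 [407.5  47.6]; 105 [410.1  53.6]; 110 [413.3  59.5]; 115 [417.  65.]; 120 [421.1  70.2]; 125 [425.7  75. ]; 130 [430.7  79.3]; 135 [436.   83.3]; 140 [441.7  86.7]; 145 [447.6  89.7]; 150 [453.8  92.1]; 155 [460.1  94. ];
```

```bash
python3 -m creep '[{"translation":[0,0,0],"delta_rot":[0,0,0]},{"translation":[-0.32,0.08,0],"delta_rot":[0,0,0]},{"translation":[-0.33,0.08,0],"delta_rot":[0,0,0]}]' -0.51 10
python3 -m creep '[{"translation":[-0.63,0.21,0],"delta_rot":[0,0,0]},{"translation":[-0.60,0.26,0],"delta_rot":[0,0,-0.087]},{"translation":[-0.59,0.32,0],"delta_rot":[0,0,-0.087]}]'
python3 - <<'E'
from h import *
im=optics.grab_frame("wrist")[0][...,::-1]
cv2.imwrite("pics/wrist7.png",cv2.resize(im[100:400,160:400],None,fx=2,fy=2,interpolation=cv2.INTER_CUBIC))
E
```

```text
time_s: 7.72
ee_pos: [459.2, -53.9, 157.3]
ee_rot: [89.1, 89.7, -11.8]
force: [5.7, -1.6, -4.5]
gripper_width: 22.4
time_s: 7.97
ee_pos: [441.0, -46.3, 157.3]
ee_rot: [95.2, 89.6, -16.0]
force: [6.1, -2.4, -3.7]
gripper_width: 22.3
```

View pics/wrist7.png

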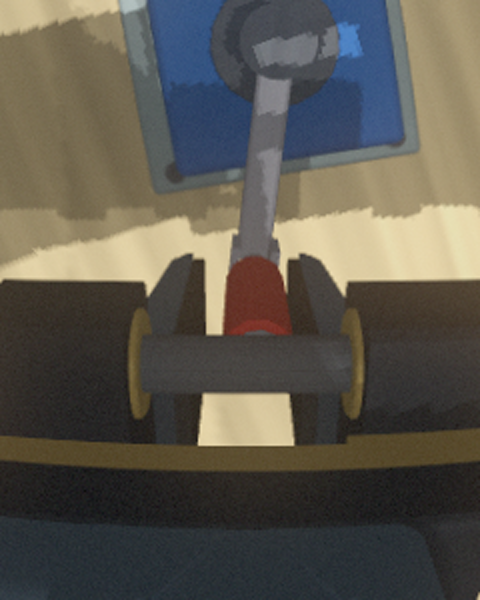

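The arm at crop (260,180) is turning and the sleeve sits upright against the pushing pad. I keep winding.

```bash
python3 -m creep '[{"translation":[-0.55,0.37,0],"delta_rot":[0,0,-0.087]},{"translation":[-0.52,0.41,0],"delta_rot":[0,0,-0.087]},{"translation":[-0.48,0.46,0],"delta_rot":[0,0,-0.087]},{"translation":[-0.43,0.50,0],"delta_rot":[0,0,-0.087]}]'
python3 -m creep '[{"translation":[-0.40,0.53,0],"delta_rot":[0,0,-0.087]},{"translation":[-0.34,0.57,0],"delta_rot":[0,0,-0.087]},{"translation":[-0.30,0.59,0],"delta_rot":[0,0,-0.087]},{"translation":[-0.24,0.62,0],"delta_rot":[0,0,-0.087]}]'
python3 - <<'E'
from h import *
s=readout.state();ax=np.array([478.4,20.2]);d=s["ee_pos"][:2]-ax;print(np.hypot(*d),258.9-np.degrees(np.arctan2(d[1],d[0]))%360, s["force"],s["qpos"])
im=optics.grab_frame("wrist")[0][...,::-1]
cv2.imwrite("pics/wrist8.png",cv2.resize(im[100:400,160:400],None,fx=2,fy=2,interpolation=cv2.INTER_CUBIC))
E
```

```text
time_s: 8.35
ee_pos: [420.8, -29.2, 157.4]
ee_rot: [100.6, 89.7, -30.4]
force: [5.4, -4.9, -2.4]
gripper_width: 22.6
time_s: 8.68
ee_pos: [407.3, -6.4, 157.3]
ee_rot: [101.3, 89.7, -49.6]
force: [3.8, -6.2, -2.1]
gripper_width: 22.7
75.9032841903218 58.40622316443083 [ 3.81625162 -6.16898307 -2.10874725] [ -2.36021808   6.85820667 116.24867186  -0.23339974  56.71305523
  58.66415806]
```

View pics/wrist8.png

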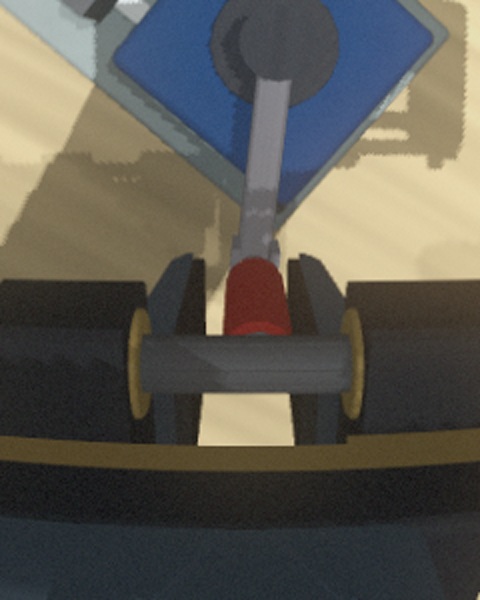

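```bash
python3 -m creep '[{"translation":[-0.19,0.63,0],"delta_rot":[0,0,-0.087]},{"translation":[-0.13,0.65,0],"delta_rot":[0,0,-0.087]},{"translation":[-0.07,0.66,0],"delta_rot":[0,0,-0.087]},{"translation":[-0.02,0.67,0],"delta_rot":[0,0,-0.087]}]'
python3 -m creep '[{"translation":[0.02,0.33,0],"delta_rot":[0,0,-0.044]},{"translation":[0.02,0.33,0],"delta_rot":[0,0,-0.044]},{"translation":[0.05,0.33,0],"delta_rot":[0,0,-0.044]},{"translation":[0.05,0.33,0],"delta_rot":[0,0,-0.044]}]'
python3 -m creep '[{"translation":[0.08,0.32,0],"delta_rot":[0,0,-0.044]},{"translation":[0.08,0.32,0],"delta_rot":[0,0,-0.044]}]'
python3 -m creep '[{"translation":[0.10,0.32,0],"delta_rot":[0,0,-0.044]},{"translation":[0.11,0.31,0],"delta_rot":[0,0,-0.044]}]'
cat > m.py <<'E'
from h import *
s=readout.state();ax=np.array([478.4,20.2]);d=s["ee_pos"][:2]-ax;psi=258.9-np.degrees(np.arctan2(d[1],d[0]))%360
a=np.radians(258.9-psi);F=-s["force"][:2]
print("r",np.hypot(*d).round(1),"psi",psi.round(2),"Ft",(F@[np.sin(a),-np.cos(a)]).round(2),"Fr_out",(F@[np.cos(a),np.sin(a)]).round(2),"q6",s["qpos"][5].round(1))
E
python3 m.py
python3 - <<'E'
from h import *
im=optics.grab_frame("wrist")[0][...,::-1]
cv2.imwrite("pics/wrist9.png",im)
im=optics.grab_frame("top")[0][...,::-1];cv2.imwrite("pics/top9.png",cv2.resize(im[165:265,170:330],None,fx=5,fy=5,interpolation=cv2.INTER_CUBIC))
E
```

```text
time_s: 9.07
ee_pos: [402.3, 19.6, 157.2]
ee_rot: [89.1, 89.8, -81.7]
force: [1.2, -7.7, 1.4]
gripper_width: 22.3
time_s: 9.4
ee_pos: [403.2, 32.7, 157.2]
ee_rot: [78.8, 89.8, -101.9]
force: [0.8, -6.4, 2.5]
gripper_width: 22.3
time_s: 9.57
ee_pos: [404.6, 39.0, 157.2]
ee_rot: [74.8, 89.8, -110.9]
force: [-0.3, -7.1, 3.2]
gripper_width: 22.2
time_s: 9.73
ee_pos: [406.4, 45.3, 157.2]
ee_rot: [71.4, 89.8, -119.3]
force: [-1.7, -6.6, 3.4]
gripper_width: 22.6
r 76.3 psi 98.15 Ft 6.82 Fr_out 0.53 q6 105.8
```

View pics/wrist9.png

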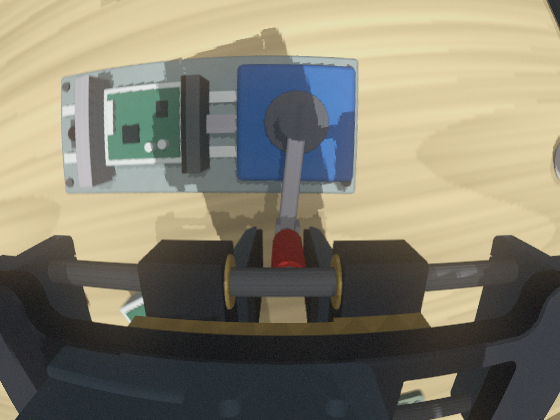

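View pics/top9.png

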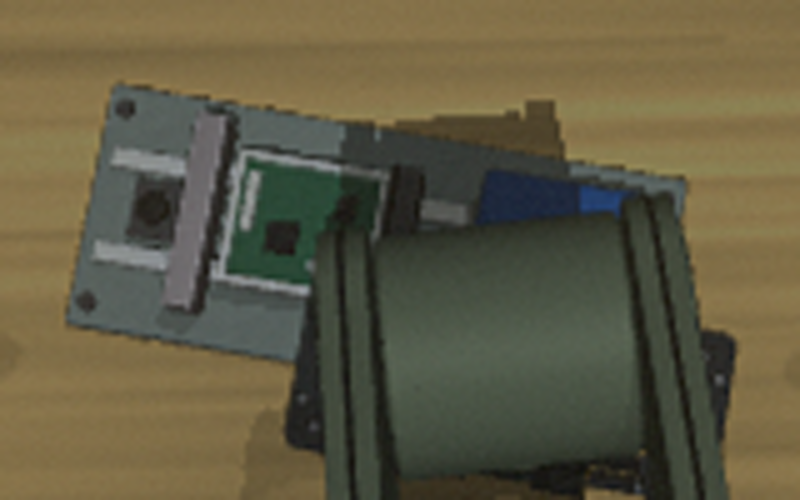

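The wrist picture shows the module (145,125) pushed by the jaw (195,123), with a few mm left to the fence (90,130). From here I creep forward and watch the tangential force.

```bash
python3 -m creep '[{"translation":[0.09,0.25,0],"delta_rot":[0,0,-0.035]},{"translation":[0.05,0.12,0],"delta_rot":[0,0,-0.017]}]' >/dev/null; python3 m.py
python3 -m creep '[{"translation":[0.05,0.12,0],"delta_rot":[0,0,-0.017]}]' >/dev/null; python3 m.py
python3 -m creep '[{"translation":[0.05,0.12,0],"delta_rot":[0,0,-0.017]}]' >/dev/null; python3 m.py
python3 -m creep '[{"translation":[0.05,0.12,0],"delta_rot":[0,0,-0.017]}]' >/dev/null; python3 m.py
python3 -m creep '[{"translation":[0.06,0.12,0],"delta_rot":[0,0,-0.017]}]' >/dev/null; python3 m.py
python3 -m creep '[{"translation":[0.06,0.12,0],"delta_rot":[0,0,-0.017]}]' >/dev/null; python3 m.py
python3 -m creep '[{"translation":[0.06,0.12,0],"delta_rot":[0,0,-0.017]}]' >/dev/null; python3 m.py
```

```text
r 76.3 psi 101.12 Ft 6.56 Fr_out 0.37 q6 109.3
r 76.4 psi 102.04 Ft 6.87 Fr_out 0.54 q6 110.4
r 76.4 psi 102.99 Ft 5.86 Fr_out 0.85 q6 111.5
r 76.5 psi 103.95 Ft 6.35 Fr_out 1.26 q6 112.6
r 76.5 psi 104.91 Ft 6.04 Fr_out 0.16 q6 113.8
r 76.5 psi 105.9 Ft 6.87 Fr_out 1.03 q6 114.9
r 76.6 psi 106.88 Ft 6.49 Fr_out 0.53 q6 116.0
```

```bash
python3 -m creep '[{"translation":[0.07,0.11,0],"delta_rot":[0,0,-0.017]}]' >/dev/null; python3 m.py
python3 -m creep '[{"translation":[0.07,0.11,0],"delta_rot":[0,0,-0.017]}]' >/dev/null; python3 m.py
python3 -m creep '[{"translation":[0.07,0.11,0],"delta_rot":[0,0,-0.017]}]' >/dev/null; python3 m.py
python3 -m creep '[{"translation":[0.07,0.11,0],"delta_rot":[0,0,-0.017]}]' >/dev/null; python3 m.py
python3 - <<'E'
from h import *
im=optics.grab_frame("wrist")[0][...,::-1]
cv2.imwrite("pics/wrist10.png",cv2.resize(im[50:230,50:290],None,fx=3,fy=3,interpolation=cv2.INTER_CUBIC))
E
```

```text
r 76.6 psi 107.83 Ft 6.1 Fr_out 0.67 q6 117.1
r 76.6 psi 108.77 Ft 7.63 Fr_out 0.19 q6 118.2
r 76.6 psi 109.74 Ft 7.12 Fr_out 1.52 q6 119.4
r 76.6 psi 110.69 Ft 5.97 Fr_out 0.96 q6 120.5
```

View pics/wrist10.png

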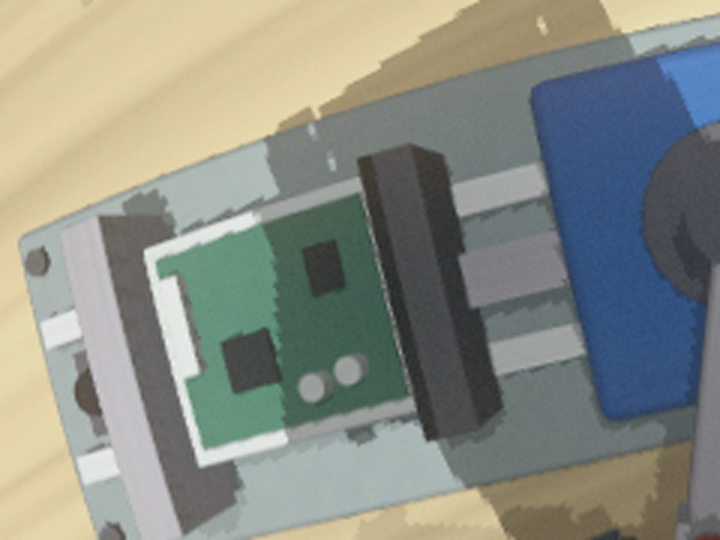

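```bash
python3 -m creep '[{"translation":[0.07,0.11,0],"delta_rot":[0,0,-0.017]}]' >/dev/null; python3 m.py
python3 -m creep '[{"translation":[0.07,0.11,0],"delta_rot":[0,0,-0.017]}]' >/dev/null; python3 m.py
python3 -m creep '[{"translation":[0.07,0.11,0],"delta_rot":[0,0,-0.017]}]' >/dev/null; python3 m.py
python3 -m creep '[{"translation":[0.08,0.11,0],"delta_rot":[0,0,-0.017]}]' >/dev/null; python3 m.py
```

```text
r 76.7 psi 111.58 Ft 6.78 Fr_out 0.37 q6 121.5
r 76.7 psi 112.57 Ft 5.93 Fr_out 1.12 q6 122.7
r 76.8 psi 113.53 Ft 6.75 Fr_out 1.58 q6 123.8
r 76.8 psi 114.55 Ft 5.57 Fr_out 2.02 q6 124.9
```

```bash
python3 -m creep '[{"translation":[0.08,0.10,0],"delta_rot":[0,0,-0.017]}]' >/dev/null; python3 m.py
python3 -m creep '[{"translation":[0.08,0.10,0],"delta_rot":[0,0,-0.017]}]' >/dev/null; python3 m.py
python3 -m creep '[{"translation":[0.08,0.10,0],"delta_rot":[0,0,-0.017]}]' >/dev/null; python3 m.py
python3 -m creep '[{"translation":[0.09,0.10,0],"delta_rot":[0,0,-0.017]}]' >/dev/null; python3 m.py
```

```text
r 76.8 psi 115.48 Ft 7.04 Fr_out 1.36 q6 126.0
r 76.8 psi 116.43 Ft 6.15 Fr_out 0.36 q6 127.1
r 76.8 psi 117.36 Ft 6.27 Fr_out 0.37 q6 128.2
r 76.9 psi 118.34 Ft 6.99 Fr_out 0.91 q6 129.3
```

```bash
python3 -m creep '[{"translation":[0.09,0.10,0],"delta_rot":[0,0,-0.009]}]' >/dev/null; python3 m.py
python3 -m creep '[{"translation":[0.09,0.10,0],"delta_rot":[0,0,-0.009]}]' >/dev/null; python3 m.py
python3 -m creep '[{"translation":[0.09,0.10,0],"delta_rot":[0,0,-0.009]}]' >/dev/null; python3 m.py
python3 -m creep '[{"translation":[0.09,0.09,0],"delta_rot":[0,0,-0.009]}]' >/dev/null; python3 m.py
```

```text
r 76.9 psi 119.3 Ft 6.06 Fr_out 1.76 q6 129.9
r 76.9 psi 120.27 Ft 5.97 Fr_out -0.02 q6 130.5
r 76.9 psi 121.27 Ft 5.49 Fr_out 0.95 q6 131.1
r 76.9 psi 122.19 Ft 6.02 Fr_out 0.57 q6 131.8
```

```bash
python3 -m creep '[{"translation":[0.09,0.09,0],"delta_rot":[0,0,-0.009]}]' >/dev/null; python3 m.py
python3 -m creep '[{"translation":[0.09,0.09,0],"delta_rot":[0,0,-0.009]}]' >/dev/null; python3 m.py
python3 -m creep '[{"translation":[0.10,0.09,0],"delta_rot":[0,0,-0.009]}]' >/dev/null; python3 m.py
python3 - <<'E'
from h import *
im=optics.grab_frame("wrist")[0][...,::-1]
cv2.imwrite("pics/wrist11.png",cv2.resize(im[50:230,50:290],None,fx=3,fy=3,interpolation=cv2.INTER_CUBIC))
im=optics.grab_frame("side")[0][...,::-1]
cv2.imwrite("pics/side11.png",cv2.resize(im[140:240,210:310],None,fx=6,fy=6,interpolation=cv2.INTER_CUBIC))
E
```

```text
r 76.9 psi 123.11 Ft 6.29 Fr_out 1.01 q6 132.4
r 76.9 psi 123.94 Ft 7.25 Fr_out 0.7 q6 133.0
r 76.9 psi 124.82 Ft 7.51 Fr_out 0.45 q6 133.6
```

View pics/wrist11.png

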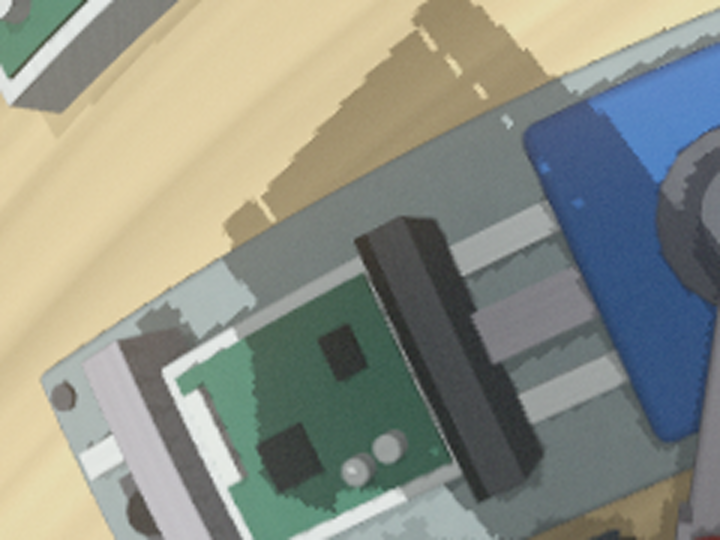

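View pics/side11.png

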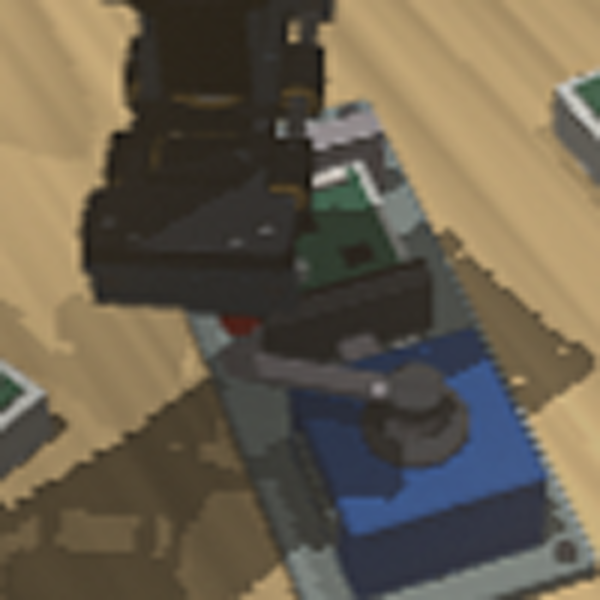

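The module is now close to the fence, and the force starts to rise (7.3, then 7.5 N) while the advance per step shortens. I go on in single steps.

```bash
python3 -m creep '[{"translation":[0.10,0.09,0],"delta_rot":[0,0,-0.009]}]' >/dev/null; python3 m.py
python3 -m creep '[{"translation":[0.10,0.09,0],"delta_rot":[0,0,-0.009]}]' >/dev/null; python3 m.py
```

```text
r 76.9 psi 125.61 Ft 8.1 Fr_out 0.75 q6 134.2
r 76.9 psi 126.53 Ft 8.63 Fr_out 2.25 q6 134.8
```

```bash
python3 -m creep '[{"translation":[0.10,0.09,0],"delta_rot":[0,0,-0.009]}]' >/dev/null; python3 m.py
python3 -m creep '[{"translation":[0.05,0.05,0],"delta_rot":[0,0,-0.005]}]' >/dev/null; python3 m.py
```

```text
r 76.9 psi 127.41 Ft 7.77 Fr_out 1.5 q6 135.4
r 77.0 psi 127.9 Ft 9.22 Fr_out 2.45 q6 135.8
```

```bash
python3 -m creep '[{"translation":[0.10,0.09,0],"delta_rot":[0,0,-0.005]}]' >/dev/null; python3 m.py
python3 -m creep '[{"translation":[0,0,0],"delta_rot":[0,0,0]}]' >/dev/null; python3 m.py
```

```text
r 77.0 psi 128.7 Ft 10.17 Fr_out 2.09 q6 136.2
r 77.0 psi 128.82 Ft 8.59 Fr_out 2.35 q6 136.2
```

The ramp fits about 15–17 N of clamp force, from both the force rise and about 6° of turn past contact. Now I let go and lift clear.

```bash
python3 -m creep '[{"translation":[0,0,0],"delta_rot":[0,0,0]},{"translation":[0,0,0],"delta_rot":[0,0,0]},{"translation":[0,0,0],"delta_rot":[0,0,0]},{"translation":[0,0,0],"delta_rot":[0,0,0]}]' 0 10; python3 m.py
python3 -m creep '[{"translation":[0,0,1.5],"delta_rot":[0,0,0]},{"translation":[0,0,2],"delta_rot":[0,0,0]},{"translation":[0,0,2.5],"delta_rot":[0,0,0]},{"translation":[0,0,3],"delta_rot":[0,0,0]},{"translation":[0,0,3],"delta_rot":[0,0,0]}]'
python3 -m creep '[{"translation":[-1,-2.5,0],"delta_rot":[0,0,0]},{"translation":[-1,-2.5,0],"delta_rot":[0,0,0]},{"translation":[-1,-2.5,0],"delta_rot":[0,0,0]},{"translation":[-1,-2.5,0],"delta_rot":[0,0,0]},{"translation":[0,0,0],"delta_rot":[0,0,0]}]'
python3 - <<'E'
from h import *
for n in ("side","top","wrist"):
    im=optics.grab_frame(n)[0][...,::-1];cv2.imwrite(f"pics/{n}12full.png",im)
    b={"side":(slice(140,240),slice(210,310)),"top":(slice(165,265),slice(170,290)),"wrist":(slice(0,420),slice(0,560))}[n]
    f={"side":6,"top":6,"wrist":1}[n]
    cv2.imwrite(f"pics/{n}12.png",cv2.resize(im[b],None,fx=f,fy=f,interpolation=cv2.INTER_CUBIC))
E
```

```text
time_s: 13.07
ee_pos: [432.0, 81.5, 157.0]
ee_rot: [-23.7, 90.0, 119.2]
force: [0.2, 0.2, -0.1]
gripper_width: 44.8
r 76.9 psi 131.73 Ft -0.26 Fr_out -0.02 q6 136.3
time_s: 13.48
ee_pos: [431.5, 81.5, 277.9]
ee_rot: [34.2, 89.9, 177.2]
force: [0.9, 1.1, -0.6]
gripper_width: 45.7
time_s: 13.9
ee_pos: [390.3, -21.3, 277.0]
ee_rot: [100.0, 89.9, -117.3]
force: [-0.1, 1.0, 0.5]
gripper_width: 45.5
```

View pics/side12.png

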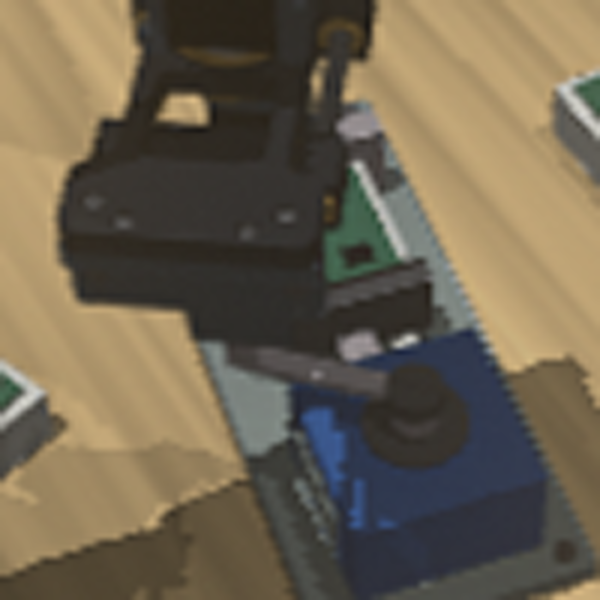

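View pics/top12.png

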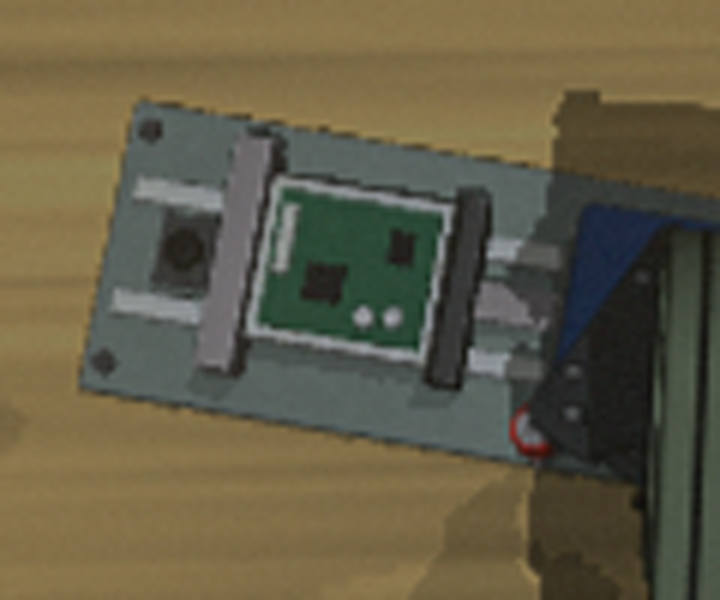

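View pics/wrist12.png

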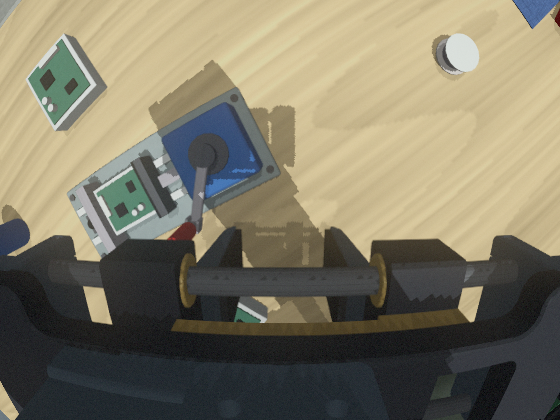

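The top view shows the module touching both fence and jaw, with the handle's cap seen end-on at (530,428). I check the cap against the expected upright position with the arm out of the way.

```bash
python3 -m creep '[{"translation":[-0.5,-3.5,1],"delta_rot":[0,0,0]},{"translation":[-0.5,-3.5,1],"delta_rot":[0,0,0]},{"translation":[-0.5,-3.5,1],"delta_rot":[0,0,0]},{"translation":[-0.5,-3.5,0],"delta_rot":[0,0,0]},{"translation":[0,-3.5,0],"delta_rot":[0,0,0]}]'
python3 -m creep '[{"translation":[0,-3.5,0],"delta_rot":[0,0,0]},{"translation":[0,-3.5,0],"delta_rot":[0,0,0]},{"translation":[0,0,0],"delta_rot":[0,0,0]}]'
python3 - <<'E'
from h import *
from itertools import product
ax=np.array([478.4,20.2,108])
C={}
for n in ("side","top"):
    im=optics.grab_frame(n)[0][...,::-1];cv2.imwrite(f"pics/{n}13full.png",im)
    b={"side":(slice(140,240),slice(210,310)),"top":(slice(165,265),slice(170,310))}[n]
    cv2.imwrite(f"pics/{n}13.png",cv2.resize(im[b],None,fx=5.7,fy=5.7,interpolation=cv2.INTER_CUBIC))
for psi in (123,127,131):
    a=np.radians(258.9-psi);P=ax+75*np.array([np.cos(a),np.sin(a),0])
    for n,(x,y) in (("top",(170,165)),("side",(210,140))): print(psi,n,"pin",((proj(n,P)-[x,y])*5.7).round(),"cap",((proj(n,P+[0,0,70])-[x,y])*5.7).round())
E
```

```text
time_s: 14.47
ee_pos: [372.3, -194.3, 307.7]
ee_rot: [-156.3, 89.9, -13.3]
force: [1.6, 0.7, 0.1]
gripper_width: 45.5
time_s: 14.72
ee_pos: [373.2, -268.1, 306.3]
ee_rot: [123.8, 89.9, -93.5]
force: [0.4, 0.4, -0.4]
gripper_width: 45.6
123 top pin [517. 421.] cap [513. 409.]
123 side pin [223. 324.] cap [213. 219.]
127 top pin [508. 413.] cap [503. 399.]
127 side pin [227. 315.] cap [216. 210.]
131 top pin [500. 403.] cap [495. 390.]
131 side pin [231. 307.] cap [221. 201.]
```

View pics/side13.png

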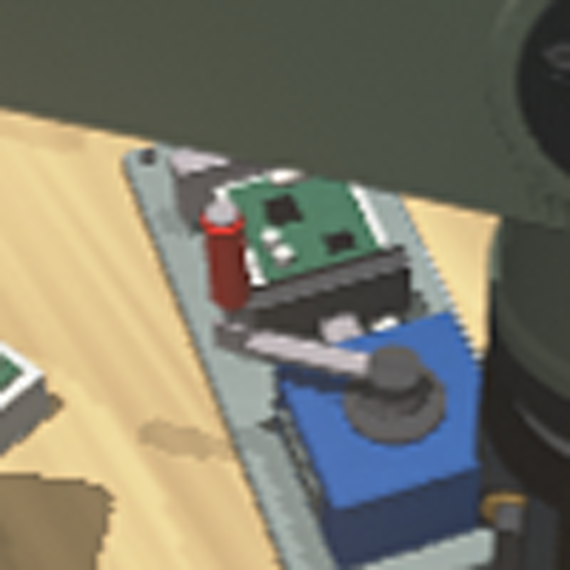

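View pics/top13.png

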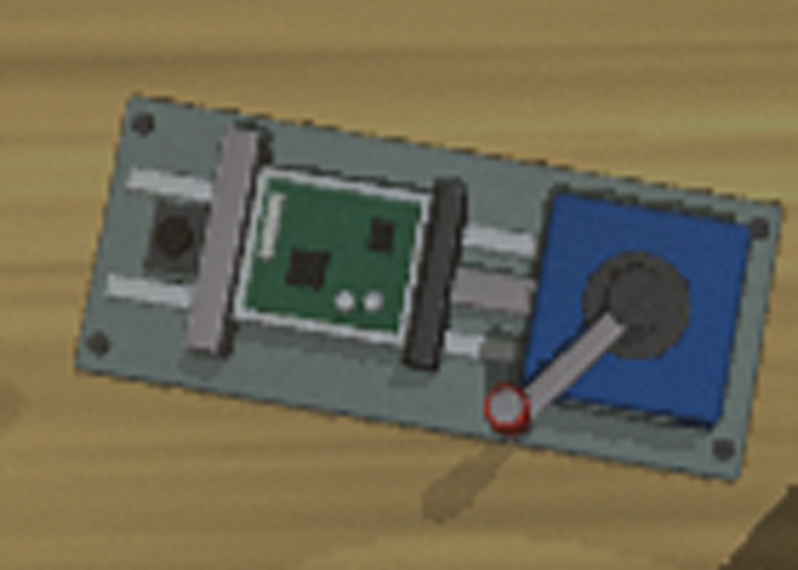

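View pics/top13full.png

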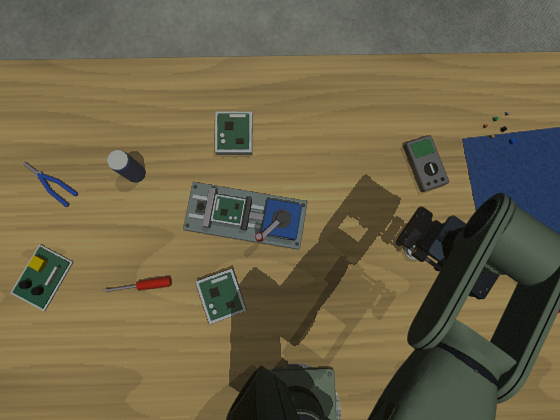

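The cap at (507,407) in the top view and (222,212) in the side view matches an upright handle at about 125–127° of crank. The module is between jaw and fence, and the bystanders are where they started. I hand the job in.

```bash
python3 -c "
from workcell import env,readout
print(readout.state()['force']);print(env.job_done())"
```

```text
[-0.10372191  0.00071026 -0.05441042]
the job is handed in; nothing more can be done
None
```

I unfolded the handle to its stop, wound the crank about 125–127° clockwise until the module met the fence, let go, moved clear and handed the job in at about 15 s. No verdict was reported.

- **Handle:** The first grip (10 N) slipped and left the handle about 7° short of upright. I re-gripped at 30 N and pushed outward until the force rose from 8 to 16 N, which showed the stop. After release, the cap's position in the top and side views matched an upright handle.
- **Clamp force:** I could not measure it directly. The push at the handle rose from about 6.3 N to about 9.7 N (fitted), and the crank turned about 6° past contact. Together these put the clamp at roughly 15–17 N. Single force readings scattered by about 0.7 N, which is ±3–4 N of clamp force. It may have eased slightly in the 2 s or so before I handed in.
- **Unexplained shift:** As the gripper opened, the tool moved about 3° ahead along the circle. I took this as stored load relaxing, not the crank being pushed. The final pictures put the crank at 125–127°, which agrees.
- **Bench:** In the last picture the module was against both jaw and fence, and the screwdriver, spray can and meter were where they started. The gripper was over the spool in that picture, but well above it throughout. The tool force was near zero, so the robot was touching nothing.

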